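# Slide the cold plate home against the hidden stop

### The job

Pick up the long aluminium cold plate with the two hose ports, lay it flat and lengthwise in the open channel of the test jig, and slide it along under the grey hood until you feel it come fully home against the stop hidden inside. The stop is only clamped by friction and sits at a different depth each time, so stop pushing when you feel it and do not shove it back; then let go, leaving the plate flat in the channel.

Things in the scene. Friction and masses are not known exactly. Their poses are not given: they have to be found in the camera images.
- cold_plate_center (a point): Loose cold plate, 0.5 kg: bare aluminium bar 150 (x) x 64 (y) x 16 high, mid-top a black block 40 (x) x 30 (y) x 40 high (top 56 above underside) to grip across y, with two brass hose ports up to 74. Point: its middle, 40 above the underside. x long axis, z up, same either way round. Bystanders nearby: a short block (70 long, same black top) and a finned heat sink (90 long). mm.
- jig: Test jig, fixed. Origin on the table under the channel's middle line; +x = way the plate slides, z up. Bed 8 mm above the table, from x = -110 mm. Side rails 88 mm apart inside, 10 thick, tops 16 above the table; open above for x = -110 to +80 mm. The plate drops in with its centre at about x = -15 mm.
- hood_mouth (a point): Middle of the mouth of the jig's grey hood, on the bed (jig x = +80 mm, 8 mm above the table); axes as the jig's. The hood runs 130 mm on in +x; mouth 88 mm wide, ceiling 34 and top 39 mm above the table. The hidden stop's depth varies: when home, the plate's leading end is 20 to 45 mm inside the mouth.
- probe (a joint): Light brass spring plunger (under 1 N) standing 16 mm out of the hidden stop's face. m: 0 untouched, grows as the plate presses it in, 0.016 when the plate is fully home against the stop. The plate's own friction keeps it pressed after release.
- stop (a joint): The hidden steel stop under the hood, clamped by friction. m: 0 = where it was set (differs each time), grows if it is shoved back, which takes about 32 N. It does not spring back.

How it is judged:
By the outcome, as a careful person would: the job done as asked, in the order asked, and still so for the second after the job is handed in, with the robot touching nothing.
It also fails if it takes over 43 s, if anything falls off the work surface, if the arm or the gripper's body presses on something with over 40 N, if the wrist force passes 120 N, or if a joint passes its speed limit or range.

### The arm

A 6-joint arm with a two-finger parallel gripper is mounted at the origin on the work surface. World frame = base frame: x ahead of the robot, y to its left, z up, the work surface at z = 0. Lengths are in m, angles in rad, forces in N, time in s.
With the tool pointing down it reaches from about 0.225 to 0.875 m from the base axis. Payload 3.4 kg.
Tool frame: the origin (TCP) lies at the very end of the fingers, on their centre line; the grasp point (between the pads) lies 19 mm behind it (manip.hold_point_z is the distance from the TCP to the grasp point, in m); z points along the fingers, x is the direction in which the jaws open and shut, and the axes are right-handed (so a half turn about z gives the same grasp; the last joint's range is limited). The gripper opens to 85 mm and grips with 20 to 120 N. Pads are 22 mm wide; open, the fingers measure 114 mm over their backs; the gripper's body (76 mm by 85 mm) begins 54 mm behind the grasp point. The pads swing forward as they close: fully open they stand 13 mm farther back than shut.
Start: joints at [-1.392, 0.276, 1.505, -0, 1.361, -0.121], TCP at [0.17, -0.549, 0.231] pointing down, gripper open.
Joint ranges: [-2.89, 2.89], [-0.75, 2.08], [0.22, 2.7], [-1.18, 4.32], [0.11, 2.71], [-2.7, 2.7]. Speed limits (rad/s): [2.57, 2.57, 3.14, 3.14, 3.14, 3.14].

### API

Orientations are given as a unit quaternion [w, x, y, z].
In Python, from rig import manip gives the robot as it stands.
- The arm moves only by the tool apply_moves, never from a script. Its argument "commands" is one flat list of numbers, 6 for each row, row after row: the shift along the tool's x, y, z normalised to -1 to 1, where 1 is 0.03 m, then the turn, a rotation vector about the tool's x, y, z normalised to -1 to 1, where 1 is 0.15 rad. A call has 1 to 20 rows; each row shifts and turns the commanded pose from where the row before left it, along the tool's axes as they then stand; what a row does not reach is not made up. A row lasts 1/10 s, in which the tool goes at most 50 mm and 8.59 degrees, less where a joint would pass 70% of its speed; a pose out of reach is approached as far as the arm can. A call with a number of a shift or a turn outside -1 to 1 is refused whole. A call with a gripper value outside its range is refused whole. "jaw" is the opening, from -1 (shut) to 1 (fully open), set as the call begins (left out, the last holds). The fingers move at their own pace and stop on an object; "newtons" is the grip in N (left out, the last holds). Time passes only in rows, so rows that do not move let the fingers close. It gives the time, the measured TCP pose, the force and the opening at its end, in the units of the state.
- manip.get_state(): the state, without advancing time (a new reading comes with each control period).
- manip.get_image(name): name is "scene" or "top" or "wrist"; returns a dict with "frame" (420x560x3 uint8, red, green, blue), "fx", "fy", "cx", "cy" (pixels), "extrinsics" (4x4, takes a point from camera to world coordinates); the wrist camera has in their place "mount" (4x4, takes a point from camera to tool coordinates, whose origin is the TCP and whose axes are the tool frame's). Camera axes: x right, y up, looking along -z (the intrinsics and any distortion apply to the point x, -y, -z); pixel columns grow to the right and rows downward; lengths in m; the calibration is good to about 2 mm. A picture is of the moment at which its call begins: read the wrist's pose just before it. There is no depth.
- manip.sign_off(): hands the job in, once; it reports no verdict.
The state is a dict: "clock": time; "qpos": joint angles; "qd": joint speeds; "effort": joint torques, N m; "position": TCP position; "ee_rot": TCP orientation; "contact_force": force on the tool from outside, world axes, zero at the start; "moment": the same for the moment, N m; "width": finger opening in m.
Only numpy, scipy, OpenCV 4.12 (cv2) and the standard library are available. Lean on these libraries where they do the work, as an engineer would, in place of code of your own. Each camera call takes 0.05 s, during which the arm holds its last target. There are 200 camera calls.

## Working session

There is one attempt and no reset: what is moved stays moved. The work goes in short steps, Python scripts to look and compute and a tool call to move; the robot and the scene stay as the last step left them, time stands still between calls to the robot, and variables do not carry over. Pictures are saved under pics/ and viewed, about 8 in all and at most 12, crops included, and the job is handed in when it is done.

Besides the shell and the picture viewer there is one more tool, called by a JSON object that holds its "op" and its "data". apply_moves: Moves the arm, as the interface text tells. Scaled input: -1 to 1 covers 0.03 m each way for a shift and 0.15 rad each way for a turn. Its arguments: {"type":"object","properties":{"commands":{"type":"array"},"jaw":{"type":"number"},"newtons":{"type":"number"}},"required":["commands"]}

```bash
mkdir -p pics; ls
cat > h.py <<'E'
import numpy as np, cv2
from rig import manip
def snap(cam, fn):
    d=manip.get_image(cam); cv2.imwrite('pics/'+fn+'.png', cv2.cvtColor(d['frame'],cv2.COLOR_RGB2BGR)); 
    np.save('pics/'+fn+'.npy',d,allow_pickle=True); return d
E
python3 - <<'E'
from h import *
a=snap('top','t0');b=snap('scene','s0')
print({k:v for k,v in a.items() if k!='frame'}); print({k:v for k,v in b.items() if k!='frame'});print(manip.get_state())
E
```

```text
pics
{'fx': 530.4644981591873, 'fy': 530.4644981591873, 'cx': 287.4532215184989, 'cy': 213.64947469977267, 'extrinsics': array([[-0.00901956,  0.99773177, -0.06670801,  0.45429657],
       [-0.99976108, -0.00766938,  0.02046856, -0.02115215],
       [ 0.01991052,  0.06687669,  0.99756257,  1.08863898],
       [ 0.        ,  0.        ,  0.        ,  1.        ]])}
{'fx': 401.42757956225796, 'fy': 401.42757956225796, 'cx': 281.68016261953994, 'cy': 209.53266051061286, 'extrinsics': array([[ 0.64719435, -0.46935461,  0.60070436,  1.00934581],
       [ 0.76232004,  0.39561061, -0.51221129, -0.45898966],
       [ 0.00276371,  0.78942922,  0.61383538,  0.57810821],
       [ 0.        ,  0.        ,  0.        ,  1.        ]])}
{'clock': 0.1, 'qpos': array([-1.39199835e+00,  2.76545655e-01,  1.50598742e+00,  3.12816272e-05,
        1.36071682e+00, -1.20998971e-01]), 'qd': array([-0.00123627, -0.00197762, -0.003125  , -0.00163745, -0.00117695,
       -0.00063244]), 'effort': array([ 5.90667150e-04, -4.17700016e+01, -2.46404761e+01, -2.78833013e-04,
        5.75378275e-03, -1.31569539e-06]), 'position': array([ 0.1697356 , -0.54889113,  0.23052591]), 'ee_rot': array([-5.79870813e-04,  8.04772973e-01, -5.93582156e-01, -5.92111612e-04]), 'contact_force': array([-0.18235532,  0.07628427,  0.05243486]), 'moment': array([-0.04501189,  0.03753355,  0.01200704]), 'width': 0.08570954361994636}
```

View pics/t0.png

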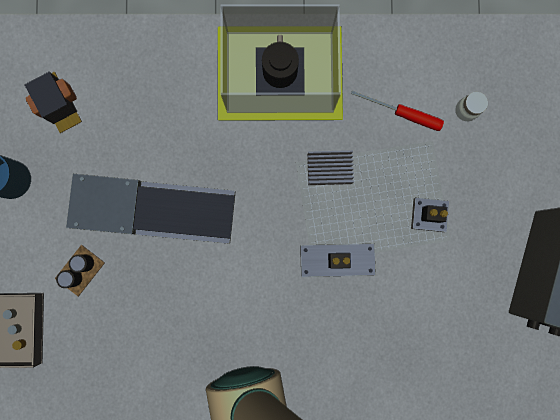

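View pics/s0.png

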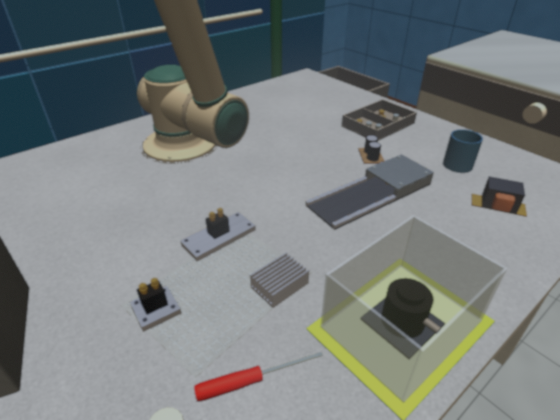

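The top view shows the cold plate at about (338,260), the short block at (431,214) and the heat sink at (330,168). The jig channel spans (135–235, 185–242), with the hood at (68–140, 175–233), so the slide runs towards the image left, which is world +y. I'll enlarge it to get corners.

Run:
```python
import cv2,numpy as np
i=cv2.imread('pics/t0.png'); c=i[165:290,60:250]; d=i[230:290,290:390]
c=cv2.resize(c,None,fx=4,fy=4,interpolation=cv2.INTER_CUBIC)
cv2.imwrite('pics/c1.png',c)
d=cv2.resize(d,None,fx=7,fy=7,interpolation=cv2.INTER_CUBIC);cv2.imwrite('pics/c2.png',d)
```

```text
(no output)
```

View pics/c1.png

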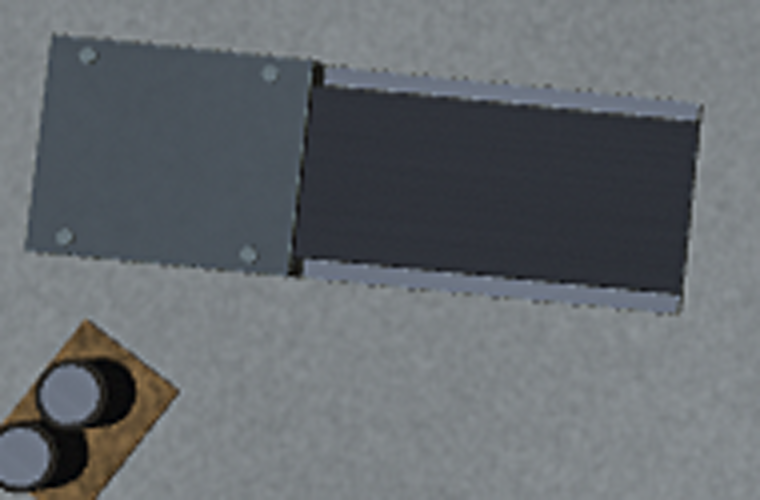

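View pics/c2.png

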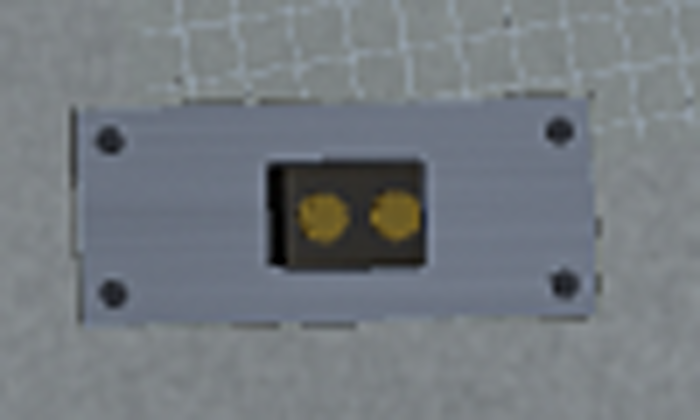

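c1 shows hood-top corners (crop px) at (54,35), (316,62), (290,275), (26,250) and rail outer ends at (702,105), (681,313). c2 shows plate corners at (75,107), (590,95), (592,317), (82,322).

```bash
cat >> h.py <<'E'
def ray(d,u,v,z,T=None):
    T=d['extrinsics'] if T is None else T
    r=T[:3,:3]@np.array([(u-d['cx'])/d['fx'],-(v-d['cy'])/d['fy'],-1]); o=T[:3,3]
    return o+r*(z-o[2])/r[2]
def fit(model,pts):  # 2D rigid: world = R model + t
    m=np.array(model,float);p=np.array(pts)[:,:2];a=m-m.mean(0);b=p-p.mean(0)
    th=np.arctan2((a[:,0]*b[:,1]-a[:,1]*b[:,0]).sum(),(a*b).sum());c,s=np.cos(th),np.sin(th);R=np.array([[c,-s],[s,c]])
    t=p.mean(0)-R@m.mean(0); return t,th,np.linalg.norm(m@R.T+t-p,axis=1)
E
python3 - <<'E'
from h import *
d=np.load('pics/t0.npy',allow_pickle=True).item()
f=lambda x,y,s,ox,oy,z:ray(d,(x+.5)/s-.5+ox,(y+.5)/s-.5+oy,z)
P=[f(x,y,7,290,230,.016) for x,y in[(75,107),(590,95),(592,317),(82,322)]]
t,th,e=fit([(.075,.032),(-.075,.032),(-.075,-.032),(.075,-.032)],[ (p[0],p[1]) for p in P][:4]) 
# image up = world +x, image left = +y ; plate x along +y => plate +y = world -x
t,th,e=fit([(.075,-.032),(-.075,-.032),(-.075,.032),(.075,.032)],P)
print('plate',t,np.degrees(th),e)
J=[(54,35,.039),(316,62,.039),(290,275,.039),(26,250,.039),(702,105,.016),(681,313,.016),(697,121,.016),(683,294,.016)]
M=[(.21,-.054),(.08,-.054),(.08,.054),(.21,.054),(-.11,-.054),(-.11,.054),(-.11,-.044),(-.11,.044)]
t,th,e=fit(M,[f(x,y,4,60,165,z) for x,y,z in J])
print('jig',t,np.degrees(th),e)
c,s=np.cos(th),np.sin(th);print('drop',t+np.array([c,s])*-.015,'mouth',t+np.array([c,s])*.08)
s0=manip.get_state()
from scipy.spatial.transform import Rotation as Ro
q=s0['ee_rot'];print(Ro.from_quat(np.r_[q[1:],q[0]]).as_matrix().round(3)); w=manip.get_image('wrist');print(w['mount'],w['fx'],w['cx'],w['cy'],manip.hold_point_z)
E
```

```text
plate [ 0.43231508 -0.14327852] 90.39119672511825 [0.00124233 0.00035066 0.00148393 0.00177795]
jig [0.53237454 0.17774984] 83.99844161938714 [0.00062615 0.00114042 0.00096381 0.00068012 0.00143173 0.00092374
 0.00145437 0.00064575]
drop [0.53080621 0.16283205] mouth [0.54073898 0.25731136]
[[ 0.295 -0.955 -0.   ]
 [-0.955 -0.295  0.002]
 [-0.002 -0.    -1.   ]]
[[ 9.99999984e-01 -1.73292359e-04  4.85338573e-05  4.22774068e-04]
 [-1.48019580e-04 -9.45421528e-01 -3.25849832e-01 -8.42485950e-02]
 [ 1.02352240e-04  3.25849820e-01 -9.45421538e-01 -1.43589230e-01]
 [ 0.00000000e+00  0.00000000e+00  0.00000000e+00  1.00000000e+00]] 297.9446215098465 278.6105687467769 205.0985789343487 0.0187
```

{"op": "apply_moves", "data": {"commands": [0,0,0,0,0,-0.946,0,0,0,0,0,-0.946,0,0,0,0,0,-0.946,0,0,0,0,0,-0.946,0,0,0,0,0,-0.946,0,0,0,0,0,-0.946,0,0,0,0,0,-0.946,0,0,0,0,0,-0.946,0,0,0,0,0,-0.946], "jaw": 1, "newtons": 50}}

```text
clock: 1.05
position: [0.1698, -0.5492, 0.2309]
ee_rot: [-0.0, 1.0, 0.006, -0.0]
contact_force: [0.8, 0.4, -0.3]
width: 0.0856
```

{"op": "apply_moves", "data": {"commands": [0.582,-0.902,0.18,0,0,0,0.582,-0.902,0.18,0,0,0,0.582,-0.902,0.18,0,0,0,0.582,-0.902,0.18,0,0,0,0.582,-0.902,0.18,0,0,0,0.582,-0.902,0.18,0,0,0,0.582,-0.902,0.18,0,0,0,0.582,-0.902,0.18,0,0,0,0.582,-0.902,0.18,0,0,0,0.582,-0.902,0.18,0,0,0,0.582,-0.902,0.18,0,0,0,0.582,-0.902,0.18,0,0,0,0.582,-0.902,0.18,0,0,0,0.582,-0.902,0.18,0,0,0,0.582,-0.902,0.18,0,0,0,0,0,0,0,0,0]}}

```text
clock: 2.65
position: [0.4301, -0.1389, 0.1495]
ee_rot: [-0.001, 1.0, 0.005, -0.0]
contact_force: [0.1, -0.5, 0.7]
width: 0.0854
```

Run:
```python
from h import *
from scipy.spatial.transform import Rotation as Ro
s=manip.get_state(); d=snap('wrist','w0')
q=s['ee_rot'];T=np.eye(4);T[:3,:3]=Ro.from_quat(np.r_[q[1:],q[0]]).as_matrix();T[:3,3]=s['position']
np.save('pics/w0T.npy',T@d['mount']); print(s['clock'],s['position'],T[:3,:3].round(3))
```

```text
2.65 [ 0.43005035 -0.13889978  0.14950771] [[ 1.     0.01  -0.001]
 [ 0.01  -1.     0.002]
 [-0.001 -0.002 -1.   ]]
```

View pics/w0.png

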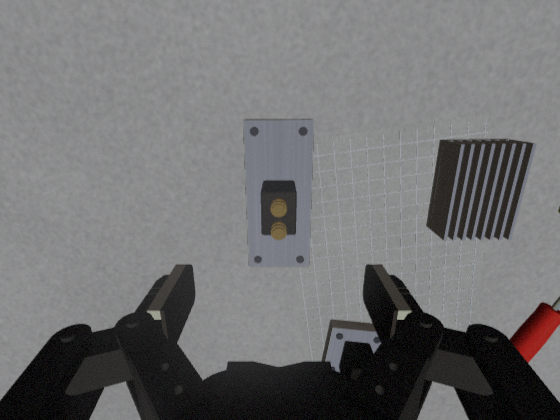

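The wrist view shows plate corners at (244,120), (313,120), (311,266), (250,267) and the black block top at x≈261–296, y≈193–235. It is clear to grip across world x.

Run:
```python
from h import *
d=np.load('pics/w0.npy',allow_pickle=True).item();T=np.load('pics/w0T.npy')
P=[ray(d,u,v,.016,T) for u,v in[(244,120),(313,120),(311,266),(250,267)]]
print(np.array(P).round(4)); t,th,e=fit([(.075,.032),(.075,-.032),(-.075,-.032),(-.075,.032)],P);print(t,np.degrees(th),e)
B=[ray(d,u,v,.056,T) for u,v in[(261,193),(296,193),(295,235),(261,235)]];print(np.array(B).round(4),np.mean(B,0))
```

```text
[[ 0.3986 -0.0701  0.016 ]
 [ 0.4604 -0.0695  0.016 ]
 [ 0.4653 -0.2181  0.016 ]
 [ 0.4008 -0.22    0.016 ]]
[ 0.43125857 -0.14439987] 91.34242860700627 [0.00104381 0.00137524 0.00064026 0.00029008]
[[ 0.4155 -0.1262  0.056 ]
 [ 0.4446 -0.1259  0.056 ]
 [ 0.4448 -0.1641  0.056 ]
 [ 0.4152 -0.1644  0.056 ]] [ 0.430048   -0.14515217  0.056     ]
```

{"op": "apply_moves", "data": {"commands": [0,0.04,0.9,0,0,0,0,0,0.9,0,0,0,0,0,0.8,0,0,0,0,0,0.6,0,0,0,0,0,0.5,0,0,0,0,0,0.3,0,0,0,0,0,0,0,0,0,0,0,0,0,0,0]}}

```text
clock: 3.5
position: [0.4294, -0.1437, 0.0307]
ee_rot: [0.0, 1.0, 0.003, 0.0]
contact_force: [-0.4, -0.2, 0.7]
width: 0.0854
```

{"op": "apply_moves", "data": {"commands": [0.04,0,0.28,0,0,0,0,0,0,0,0,0]}}

```text
clock: 3.7
position: [0.4305, -0.1432, 0.0217]
ee_rot: [0.0, 1.0, 0.003, 0.0]
contact_force: [-0.1, -0.4, -1.2]
width: 0.0856
```

{"op": "apply_moves", "data": {"commands": [0,0,0,0,0,0,0,0,0,0,0,0,0,0,0,0,0,0,0,0,0,0,0,0,0,0,0,0,0,0,0,0,0,0,0,0,0,0,0,0,0,0,0,0,0,0,0,0], "jaw": -1, "newtons": 60}}

```text
clock: 4.5
position: [0.4304, -0.1431, 0.0222]
ee_rot: [0.0, 1.0, 0.003, -0.0]
contact_force: [-1.3, -0.3, 5.5]
width: 0.0293
```

{"op": "apply_moves", "data": {"commands": [0,0,-0.4,0,0,0,0,0,-0.6,0,0,0,0,0,-0.6,0,0,0,0.286,-0.848,0,0,0,0,0.286,-0.848,0,0,0,0,0.286,-0.848,0,0,0,0,0.286,-0.848,0,0,0,0,0.286,-0.848,0,0,0,0,0.286,-0.848,0,0,0,0,0.286,-0.848,0,0,0,0,0.286,-0.848,0,0,0,0,0.286,-0.848,0,0,0,0,0.286,-0.848,0,0,0,0,0.286,-0.848,0,0,0,0,0.286,-0.848,0,0,0,0,0,0,0,0,0,0.369,0,0,0,0,0,0.369,0,0,0,0,0,0,0,0,0,0,0,0]}}

```text
clock: 6.4
position: [0.5306, 0.1626, 0.0687]
ee_rot: [0.0, 0.999, -0.052, -0.001]
contact_force: [-0.1, -0.3, -6.3]
width: 0.0293
```

Run:
```python
from h import *
s=manip.get_state();d=snap('top','t1')
print(s['clock'],s['position'],s['ee_rot'],s['contact_force'],s['width'])
i=cv2.imread('pics/t1.png')[150:270,50:260];j=snap('scene','s1')
k=cv2.imread('pics/s1.png')[100:260,230:460]
cv2.imwrite('pics/c3.png',np.vstack([cv2.resize(i,(588,336)),cv2.resize(k,(588,260))[:260]]))
```

```text
6.4 [0.53059239 0.16264384 0.06868736] [ 2.58169590e-04  9.98658321e-01 -5.17697243e-02 -1.17758774e-03] [-0.12049177 -0.28003985 -6.33202242] 0.029283256278634935
```

View pics/c3.png

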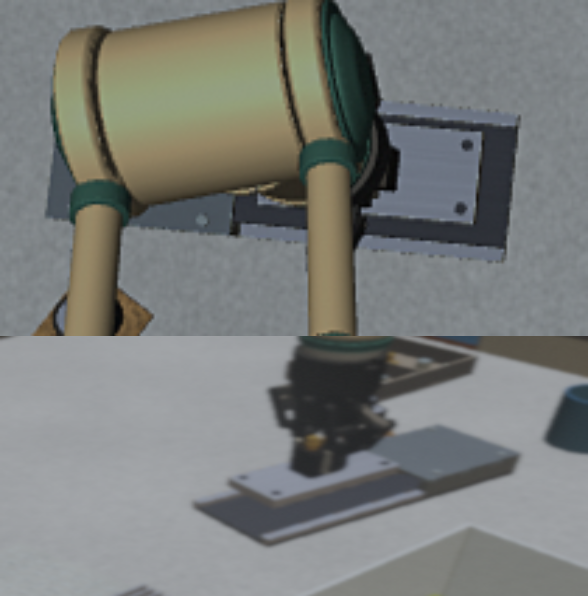

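The plate is held level and aligned over the channel, clear of the mouth. Lowering it now.

{"op": "apply_moves", "data": {"commands": [0,0,0.4,0,0,0,0,0,0.4,0,0,0,0,0,0.3,0,0,0,0,0,0.1,0,0,0,0,0,0,0,0,0,0,0,0,0,0,0]}}

```text
clock: 7.1
position: [0.5318, 0.1628, 0.0339]
ee_rot: [-0.0, 0.999, -0.052, 0.0]
contact_force: [-0.4, -1.2, -5.3]
width: 0.0288
```

{"op": "apply_moves", "data": {"commands": [0,0,0.06,0,0,0,0,0,0,0,0,0,0,0,0,0,0,0]}}

```text
clock: 7.4
position: [0.5317, 0.1628, 0.0323]
ee_rot: [0.0, 0.999, -0.052, 0.0]
contact_force: [-0.0, -0.0, -6.1]
width: 0.0292
```

{"op": "apply_moves", "data": {"commands": [0,0,0.05,0,0,0,0,0,0,0,0,0,0,0,0,0,0,0]}}

```text
clock: 7.7
position: [0.5315, 0.1628, 0.0305]
ee_rot: [0.0, 0.999, -0.052, -0.0]
contact_force: [0.6, 0.5, -5.4]
width: 0.0294
```

{"op": "apply_moves", "data": {"commands": [0,0,0.03,0,0,0,0,0,0,0,0,0,0,0,0,0,0,0]}}

```text
clock: 8.0
position: [0.5316, 0.1628, 0.0302]
ee_rot: [-0.0, 0.999, -0.052, 0.0]
contact_force: [-1.2, 0.6, 1.0]
width: 0.0292
```

Seated on the bed. Now sliding; the first 20 mm is certainly free.

{"op": "apply_moves", "data": {"commands": [0,-0.1,0,0,0,0,0,-0.1,0,0,0,0,0,-0.1,0,0,0,0,0,-0.1,0,0,0,0,0,-0.1,0,0,0,0,0,-0.1,0,0,0,0,0,-0.07,0,0,0,0]}}

```text
clock: 8.7
position: [0.5344, 0.1822, 0.0303]
ee_rot: [0.001, 0.999, -0.052, 0.001]
contact_force: [-0.4, -5.9, 3.3]
width: 0.0291
```

{"op": "apply_moves", "data": {"commands": [0,-0.07,0,0,0,0,0,-0.07,0,0,0,0,0,-0.07,0,0,0,0]}}

```text
clock: 9.0
position: [0.535, 0.1884, 0.0303]
ee_rot: [0.001, 0.999, -0.052, 0.001]
contact_force: [-0.9, -5.5, 2.5]
width: 0.0293
```

{"op": "apply_moves", "data": {"commands": [0,-0.07,0,0,0,0,0,-0.07,0,0,0,0,0,-0.06,0,0,0,0]}}

```text
clock: 9.3
position: [0.5356, 0.1944, 0.0303]
ee_rot: [0.001, 0.999, -0.052, 0.001]
contact_force: [0.1, -6.3, 3.1]
width: 0.0297
```

{"op": "apply_moves", "data": {"commands": [0,-0.05,0,0,0,0,0,-0.05,0,0,0,0]}}

```text
clock: 9.5
position: [0.5359, 0.1973, 0.0302]
ee_rot: [0.001, 0.999, -0.052, 0.001]
contact_force: [-0.2, -5.0, 3.1]
width: 0.0292
```

{"op": "apply_moves", "data": {"commands": [0,-0.05,0,0,0,0,0,-0.05,0,0,0,0]}}

```text
clock: 9.7
position: [0.5362, 0.2003, 0.0303]
ee_rot: [0.001, 0.999, -0.052, 0.001]
contact_force: [-0.4, -5.7, 3.9]
width: 0.0295
```

{"op": "apply_moves", "data": {"commands": [0,-0.025,0,0,0,0,0,-0.025,0,0,0,0]}}

```text
clock: 9.9
position: [0.5363, 0.2017, 0.0303]
ee_rot: [0.001, 0.999, -0.052, 0.001]
contact_force: [0.0, -5.1, 3.7]
width: 0.0294
```

{"op": "apply_moves", "data": {"commands": [0,-0.025,0,0,0,0,0,-0.025,0,0,0,0]}}

```text
clock: 10.1
position: [0.5365, 0.2033, 0.0303]
ee_rot: [0.001, 0.999, -0.052, 0.001]
contact_force: [-0.6, -6.3, 3.8]
width: 0.0292
```

{"op": "apply_moves", "data": {"commands": [0,-0.025,0,0,0,0,0,-0.025,0,0,0,0]}}

```text
clock: 10.3
position: [0.5366, 0.2047, 0.0302]
ee_rot: [0.001, 0.999, -0.052, 0.001]
contact_force: [0.0, -5.9, 2.9]
width: 0.0295
```

{"op": "apply_moves", "data": {"commands": [0,-0.025,0,0,0,0,0,-0.025,0,0,0,0]}}

```text
clock: 10.5
position: [0.5368, 0.2062, 0.0303]
ee_rot: [0.001, 0.999, -0.052, 0.001]
contact_force: [0.6, -5.5, 3.8]
width: 0.0292
```

{"op": "apply_moves", "data": {"commands": [0,-0.025,0,0,0,0,0,-0.025,0,0,0,0]}}

```text
clock: 10.7
position: [0.5369, 0.2077, 0.0303]
ee_rot: [0.001, 0.999, -0.052, 0.001]
contact_force: [-0.2, -6.4, 3.2]
width: 0.0292
```

{"op": "apply_moves", "data": {"commands": [0,-0.025,0,0,0,0,0,-0.025,0,0,0,0]}}

```text
clock: 10.9
position: [0.5371, 0.2091, 0.0303]
ee_rot: [0.001, 0.999, -0.052, 0.001]
contact_force: [-1.0, -6.4, 3.8]
width: 0.0295
```

{"op": "apply_moves", "data": {"commands": [0,-0.025,0,0,0,0,0,-0.025,0,0,0,0]}}

```text
clock: 11.1
position: [0.5372, 0.2106, 0.0303]
ee_rot: [0.001, 0.999, -0.052, 0.001]
contact_force: [0.8, -6.8, 3.8]
width: 0.0291
```

{"op": "apply_moves", "data": {"commands": [0,-0.025,0,0,0,0,0,-0.025,0,0,0,0]}}

```text
clock: 11.3
position: [0.5374, 0.2121, 0.0303]
ee_rot: [0.001, 0.999, -0.052, 0.001]
contact_force: [-0.7, -6.4, 4.2]
width: 0.0295
```

{"op": "apply_moves", "data": {"commands": [0,-0.025,0,0,0,0,0,-0.025,0,0,0,0]}}

```text
clock: 11.5
position: [0.5375, 0.2135, 0.0303]
ee_rot: [0.001, 0.999, -0.052, 0.001]
contact_force: [-0.6, -7.6, 3.7]
width: 0.0295
```

{"op": "apply_moves", "data": {"commands": [0,-0.025,0,0,0,0,0,-0.025,0,0,0,0]}}

```text
clock: 11.7
position: [0.5377, 0.215, 0.0303]
ee_rot: [0.001, 0.999, -0.052, 0.001]
contact_force: [-0.4, -6.1, 3.9]
width: 0.0293
```

{"op": "apply_moves", "data": {"commands": [0,-0.025,0,0,0,0,0,-0.025,0,0,0,0]}}

```text
clock: 11.9
position: [0.5378, 0.2165, 0.0302]
ee_rot: [0.001, 0.999, -0.052, 0.001]
contact_force: [-0.9, -6.0, 4.2]
width: 0.029
```

{"op": "apply_moves", "data": {"commands": [0,-0.025,0,0,0,0,0,-0.025,0,0,0,0]}}

```text
clock: 12.1
position: [0.538, 0.2179, 0.0303]
ee_rot: [0.001, 0.999, -0.052, 0.001]
contact_force: [-0.3, -6.1, 3.4]
width: 0.0291
```

{"op": "apply_moves", "data": {"commands": [0,-0.025,0,0,0,0,0,-0.025,0,0,0,0]}}

```text
clock: 12.3
position: [0.5382, 0.2194, 0.0303]
ee_rot: [0.001, 0.999, -0.052, 0.001]
contact_force: [-0.7, -6.5, 2.7]
width: 0.0291
```

{"op": "apply_moves", "data": {"commands": [0,-0.025,0,0,0,0,0,-0.025,0,0,0,0]}}

```text
clock: 12.5
position: [0.5383, 0.2209, 0.0303]
ee_rot: [0.001, 0.999, -0.052, 0.001]
contact_force: [-0.6, -5.2, 4.0]
width: 0.029
```

{"op": "apply_moves", "data": {"commands": [0,-0.025,0,0,0,0,0,-0.025,0,0,0,0]}}

```text
clock: 12.7
position: [0.5385, 0.2224, 0.0303]
ee_rot: [0.001, 0.999, -0.052, 0.001]
contact_force: [0.4, -6.6, 3.3]
width: 0.0292
```

{"op": "apply_moves", "data": {"commands": [0,-0.025,0,0,0,0,0,-0.025,0,0,0,0]}}

```text
clock: 12.9
position: [0.5385, 0.2234, 0.0303]
ee_rot: [0.001, 0.999, -0.052, 0.001]
contact_force: [0.1, -8.9, 5.0]
width: 0.0295
```

{"op": "apply_moves", "data": {"commands": [0,-0.015,0,0,0,0,0,0,0,0,0,0]}}

```text
clock: 13.1
position: [0.5386, 0.2234, 0.0303]
ee_rot: [0.002, 0.999, -0.052, 0.0]
contact_force: [-0.2, -10.0, 5.0]
width: 0.0294
```

{"op": "apply_moves", "data": {"commands": [0,-0.02,0,0,0,0,0,0,0,0,0,0]}}

```text
clock: 13.3
position: [0.5385, 0.2234, 0.0303]
ee_rot: [0.002, 0.999, -0.051, 0.0]
contact_force: [-1.3, -11.1, 4.6]
width: 0.0292
```

{"op": "apply_moves", "data": {"commands": [0,-0.03,0,0,0,0,0,0,0,0,0,0]}}

```text
clock: 13.5
position: [0.5385, 0.2234, 0.0304]
ee_rot: [0.003, 0.999, -0.051, 0.0]
contact_force: [-0.5, -13.7, 5.5]
width: 0.0289
```

The motion has stopped dead while the force climbs from 6 to 14 N, so the plate is against the stop and well below 32 N. Releasing by opening only, then rising.

{"op": "apply_moves", "data": {"commands": [0,0,0,0,0,0,0,0,0,0,0,0,0,0,0,0,0,0,0,0,0,0,0,0,0,0,0,0,0,0,0,0,0,0,0,0], "jaw": 0.6}}

```text
clock: 14.1
position: [0.5383, 0.2271, 0.0296]
ee_rot: [-0.0, 0.999, -0.052, 0.0]
contact_force: [0.6, -0.6, -0.3]
width: 0.0684
```

Run:
```python
from h import *
s=manip.get_state();print(s['position'],s['contact_force'],s['width'],s['ee_rot']);snap('scene','s2')
k=cv2.imread('pics/s2.png')[100:260,230:460];cv2.imwrite('pics/c4.png',cv2.resize(k,(690,480),interpolation=cv2.INTER_CUBIC))
```

```text
[0.53825042 0.22705138 0.02960827] [ 0.56832955 -0.58204231 -0.2743259 ] 0.068383213566303 [-4.90335573e-05  9.98637204e-01 -5.21893894e-02  2.70577971e-05]
```

View pics/c4.png

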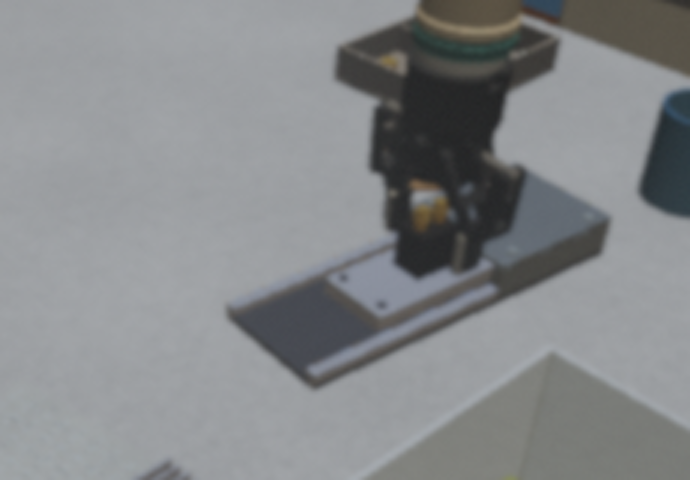

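The plate lies flat in the channel with its front under the hood, and the fingers are clear on both sides. Rising straight up.

{"op": "apply_moves", "data": {"commands": [0,0,-0.3,0,0,0,0,0,-0.5,0,0,0,0,0,-0.6,0,0,0,0,0,-0.6,0,0,0,0,0,-0.6,0,0,0,0,0,-0.6,0,0,0,0,0,-0.6,0,0,0,0,0,-0.6,0,0,0,0,0,-0.3,0,0,0,0,0,0,0,0,0]}}

```text
clock: 15.15
position: [0.5391, 0.2271, 0.1725]
ee_rot: [-0.001, 0.999, -0.052, 0.002]
contact_force: [0.1, -0.2, -1.3]
width: 0.0679
```

Run:
```python
from h import *
from scipy.spatial.transform import Rotation as Ro
s=manip.get_state(); d=snap('wrist','w1')
q=s['ee_rot'];T=np.eye(4);T[:3,:3]=Ro.from_quat(np.r_[q[1:],q[0]]).as_matrix();T[:3,3]=s['position']
np.save('pics/w1T.npy',T@d['mount']); print(s['clock'],s['position'],s['contact_force'])
```

```text
15.15 [0.53914096 0.22708212 0.1724637 ] [ 0.10920653 -0.21617945 -1.25130192]
```

View pics/w1.png

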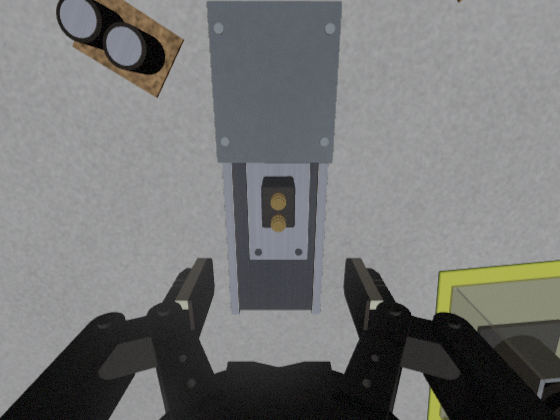

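Viewed: the plate sits flat and square in the channel with its trailing edge at row 259 (cols 250–308). The rail ends are at row ≈312 (cols 230–320).

Run:
```python
from h import *
d=np.load('pics/w1.npy',allow_pickle=True).item();T=np.load('pics/w1T.npy')
a=(ray(d,250,259,.024,T)+ray(d,308,259,.024,T))/2; b=(ray(d,230,313,.016,T)+ray(d,320,312,.016,T))/2
ax=np.array([np.cos(np.radians(84)),np.sin(np.radians(84))])
x=-.11+(a-b)[:2]@ax
print(a,b,'trail jig x',x,'lead inside mouth',x+.15-.08)
print('expected center',np.array([.5385,.222]),'measured',a[:2]+.075*ax)
print(manip.sign_off())
```

```text
[0.53209977 0.14771655 0.024     ] [0.51921151 0.0708941  0.016     ] trail jig x -0.03225119925596369 lead inside mouth 0.037748800744036304
expected center [0.5385 0.222 ] measured [0.5399394  0.22230569]
the job is handed in; nothing more can be done
None
```

The cold plate is in the jig channel, home against the hidden stop, released and lying flat. I handed the job in at about 15.2 s of the 43 s allowed.

- **Feeling the stop:** I slid the plate about 61 mm under the hood in small steps. Motion stopped dead while the push rose from about 6 N of sliding friction to about 14 N. That is well below the 32 N that would move the stop.
- **After letting go:** The wrist picture shows the plate flat and square in the channel. Its leading end is about 38 mm inside the mouth, within the expected 20–45 mm. Its centre is within about 1.5 mm of where it was when it met the stop, so it did not spring back noticeably.
- **Not measured directly:** The probe and stop joints cannot be read, so "fully home, stop not moved" rests on the felt forces and the position check. No check failed or disagreed.

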